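# Line up a hatch flap with its hinge block and hold it for the pin

### The job

Refit the loose hatch flap to its hinge block: first press the block's sprung lever down until its detent holds it and take the gripper off it, so that the hinge pin stays drawn out of the gap. Then pick up the flap by its pull, bring its knuckle into the gap between the block's two knuckles so that the holes line up, and finish while still holding it there, level, square and at rest, not pressed against the block. Leave the other things on the tables where they are.

Things in the scene. Friction and masses are not known exactly. Their poses are not given: they have to be found in the camera images.
- jamb: hinge block fixed to the light bench (top z = 0): grey upright, top at 84 mm, on a base 78x125x8 mm. On its -x face two steel knuckles (tubes along y, 18 mm outside, 10 mm bore, 18 mm long) with a 21 mm gap between, open to -x, above and below; the face lies 13 mm behind (+x of) their axis. Origin: on the bench below mid-gap; x into the block (yaw within 0.35 rad); y to the lever; z up
- jamb_bore (a point): middle of the gap on the knuckle axis, 70 mm above the bench, where the hole of the flap's knuckle has to be; axes as of the block. A 5 mm hinge pin from the +y knuckle crosses the gap here and blocks it while the lever is up
- lever (a joint): angle of the sprung lever at the +y end of the block, rad: 0 = up, pin across the gap; 0.65 = down at its stop, pin drawn back into the +y knuckle. A spring returns it until about 0.50; beyond that a detent snaps it to 0.65 and keeps it there. Takes about 6 N on its pad at first, less further down. Pivot along x, at y = 56, z = 34 mm of the block
- lever_pad (a point): centre of the top of the lever's black pad (30 mm in x, 26 mm along the arm), which can be pressed straight down from above; about 117 mm to the +y side of the gap, moving with the lever: about 68 mm above the bench when up, 24 mm when fully down
- flap: loose aluminium flap, about 0.15 kg, lying flat on the dark desk (5 mm lower than the light bench): plate 65x50x5 mm (x -35 to +30) with an upright pull on top, a rib 44 mm long in x, 12 mm thick in y, top at 42 mm, to be gripped across y; at the +x end one steel knuckle (tube along y, 18 mm outside, 10 mm bore, 15 mm long). Origin: centre of the underside below mid-pull, near the centre of mass; x to the knuckle (yaw within 0.5 rad)
- flap_bore (a point): centre of the hole of the flap's knuckle: x = 45, y = 0, z = 9 mm of the flap; axes as of the flap
- timer: bystander: square white bench timer 64 x 64 x 18 mm, front left; origin at the centre of its underside
- spanner: bystander: small spanner 24 x 144 x 8 mm lying to the right of the hinge block; origin at the centre of its underside
- vial: bystander: 2 ml vial 12 mm across, 34 mm high, standing on the light bench near its edge, between flap and hinge block; origin at the centre of its underside
- carton: bystander: small carton 50 x 55 x 38 mm, right of and behind the hinge block; origin at the centre of its underside
- beaker: bystander: 50 ml glass beaker 47 mm across, 58 mm high, at the right behind the spanner; origin at the centre of its underside

How it is judged:
By the outcome, as a careful person would: the job done as asked, in the order asked, and still so for the second after the job is handed in, while the arm keeps its last pose, push and grip.
It also fails if it takes over 53 s, if anything falls off the work surface, if the arm or the gripper's body presses on something with over 40 N, if the wrist force passes 120 N, or if a joint passes its speed limit or range.

### The arm

A 6-joint arm with a two-finger parallel gripper is mounted at the origin on the work surface; the furniture and walls round the work are solid. World frame = base frame: x ahead of the robot, y to its left, z up, the work surface at z = 0. Lengths are in m, angles in rad, forces in N, time in s.
With the tool pointing down it reaches from about 0.275 to 1 m from the base axis. Payload 8.4 kg.
Tool frame: the origin (TCP) lies midway between the tips of the shut fingers; the grasp point (between the pads) lies 19 mm behind it; z points along the fingers, y is the line along which they close (so a half turn about z gives the same grasp; the last joint's range is limited). The gripper opens to 85 mm and grips with 20 to 120 N. Pads are 22 mm wide; open, the fingers measure 114 mm over their backs; the gripper's body (76 mm by 85 mm) begins 54 mm behind the grasp point. The pads swing forward as they close: fully open they stand 13 mm farther back than shut.
Start: joints at [1.208, 0.353, 1.633, -0, 1.155, -0.002], TCP at [0.221, 0.585, 0.231] pointing down, gripper open.
Joint ranges: [-2.63, 2.63], [-0.92, 2.1], [0.06, 2.66], [-1.3, 4.44], [0, 2.69], [-3.02, 3.02]. Speed limits (rad/s): [2.22, 2.22, 2.79, 3.14, 3.14, 3.14].

### API

Orientations are given as a unit quaternion [w, x, y, z].
In Python, from workcell import telemetry, optics, manip gives the robot as it stands.
- The arm moves only by the tool carry_out, never from a script. Its argument "steps" is a list that holds one entry, the list of rows, each a list of 5 numbers: the shift along the tool's x, y, z in cm, then the turn about the tool's z in rad, then the closure, from -1 (fully open) to 1 (shut). A call has 1 to 5 rows; each row is the pose to reach, as a shift and turn from the pose commanded when the call began, along the tool's axes at that moment; what a row does not reach only later rows make up. A row lasts 1/12 s, in which the tool goes at most 41.7 mm and 7.16 degrees, less where a joint would pass 70% of its speed; a pose out of reach is approached as far as the arm can. A call with a gripper value outside its range is refused whole. The fingers move at their own pace and stop on an object; "grip_force" is the grip in N (left out, the last holds). Time passes only in rows, so rows that repeat a pose let the fingers close. It gives the time, the measured TCP pose, the force, the opening and the grip force at its end, in the units of the state.
- telemetry.get_obs(): the state, without advancing time (a new reading comes with each control period).
- optics.read_camera(name): name is "side" or "top" or "wrist"; returns a dict with "frame" (480x640x3 uint8, blue, green, red), "depth" (480x640 float32, m along the optical axis (not along the pixel's ray), 0 where there is no reading), "mtx" (3x3 intrinsics, pixels), "rvec" (rotation vector, rad) and "tvec" (3), from world to camera coordinates, as OpenCV has them; the wrist camera has in their place "tool_from_camera" (4x4, takes a point from camera to tool coordinates, whose origin is the TCP and whose axes are the flange's). Camera axes: x right, y down, z forward; pixel columns grow to the right and rows downward; lengths in m; the calibration is good to about 2 mm. The wrist camera is an equidistant fisheye: a pixel r from the principal point sees the ray r / f radians off the axis. A picture is of the moment at which its call begins: read the wrist's pose just before it.
- manip.job_done(): hands the job in; it is judged then, once.
The state is a dict: "t": time; "q": joint angles; "qd": joint speeds; "joint_torque": joint torques, N m; "tcp_pos": TCP position; "tcp_rot": TCP orientation; "wrist_force": force on the tool from outside, world axes, zero at the start; "moment": the same for the moment, N m; "opening": opening from 0.0 (shut) to 1.0 (fully open); "grip_force": force on a finger pad.
Only numpy, scipy, OpenCV 4.12 (cv2) and the standard library are available. Lean on these libraries where they do the work, as an engineer would, in place of code of your own. Each camera call takes 0.05 s, during which the arm holds its last target. There are 200 camera calls.

## Working session

There is one attempt and no reset: what is moved stays moved. The work goes in short steps, Python scripts to look and compute and a tool call to move; the robot and the scene stay as the last step left them, time stands still between calls to the robot, and variables do not carry over. Pictures are saved under pics/ and viewed, at most 10 in all, crops included, and the job is handed in when it is done.

Besides the shell and the picture viewer there is one more tool, called as name(argument=value, ...) on one line, values as JSON. carry_out: Moves the arm, as the interface text tells. Its arguments: {"type":"object","properties":{"steps":{"type":"array","items":{"type":"array","items":{"type":"array","items":{"type":"number"}}}},"grip_force":{"type":"number"}},"required":["steps"]}

```bash
mkdir -p pics; ls; cat > h.py <<'E'
import numpy as np, cv2
from workcell import telemetry, optics, manip
def cam(n):
    o=telemetry.get_obs(); c=optics.read_camera(n); return o,c
def cloud(c):
    # world points per pixel from depth (fixed cameras)
    d=c["depth"]; K=c["mtx"]; R=cv2.Rodrigues(np.array(c["rvec"],float))[0]; t=np.array(c["tvec"]).ravel()
    v,u=np.mgrid[:480,:640]
    P=np.stack([(u-K[0,2])/K[0,0]*d,(v-K[1,2])/K[1,1]*d,d],-1)
    W=(P-t)@R; W[d==0]=np.nan
    return W
def proj(c,p):
    return cv2.projectPoints(np.array(p,float).reshape(-1,1,3),np.array(c["rvec"],float),np.array(c["tvec"],float),c["mtx"],None)[0].reshape(-1,2)
def ray(c,u,v,z):
    K=c["mtx"]; R=cv2.Rodrigues(np.array(c["rvec"],float))[0]; t=np.array(c["tvec"]).ravel()
    d=R.T@np.linalg.solve(K,[u,v,1.]); o=-R.T@t
    return o+d*(z-o[2])/d[2]
E
python3 - <<'E'
from h import *
o=telemetry.get_obs(); print(o)
for n in("top","side"):
    c=optics.read_camera(n); cv2.imwrite(f"pics/{n}0.png",c["frame"]); np.save(f"{n}.npy",cloud(c)); R=cv2.Rodrigues(np.array(c["rvec"],float))[0]; print(n,-R.T@np.array(c["tvec"]).ravel(),R[2],c["mtx"][0,0])
E
```

```text
pics
{'t': 0.0, 'q': array([ 1.20755874e+00,  3.53646778e-01,  1.63413307e+00,  2.33010746e-05,
        1.15523111e+00, -2.39632859e-03]), 'qd': array([ 4.43368993e-06, -1.17824664e-03, -4.21360699e-04,  8.29935111e-04,
       -8.37224089e-04,  1.41505635e-03]), 'joint_torque': array([ 4.55998861e-04, -6.05255485e+01, -3.42073417e+01,  1.45182707e-04,
        9.42239247e-03, -4.64946515e-05]), 'tcp_pos': array([0.2204817 , 0.58429908, 0.23056301]), 'tcp_rot': array([-1.39402126e-04,  1.79447982e-01,  9.83767208e-01, -6.95397355e-04]), 'wrist_force': array([ 0.43124976, -0.34690289,  0.00433957]), 'moment': array([-0.01491582,  0.00173796, -0.01887029]), 'grip_force': 0.0, 'opening': 1.00230717352751}
top [ 0.31676968 -0.06766522  1.22326356] [ 0.21621554 -0.02153391 -0.97610816] 521.1446276397949
side [1.17420234 0.21369881 0.5842336 ] [-0.73966924 -0.34931091 -0.57521413] 488.2474504074562
```

View pics/top0.png

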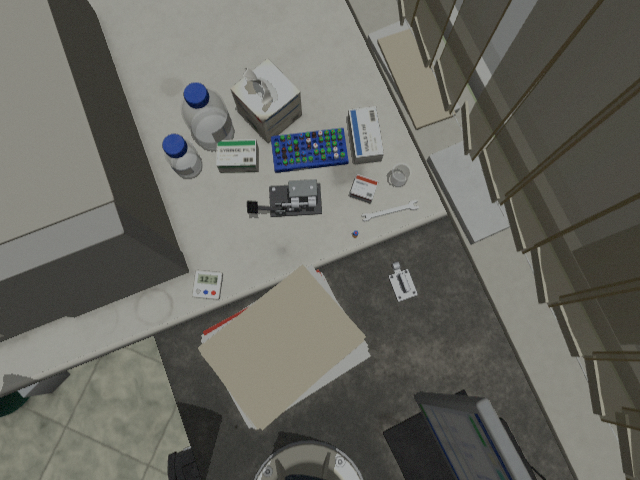

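View pics/side0.png

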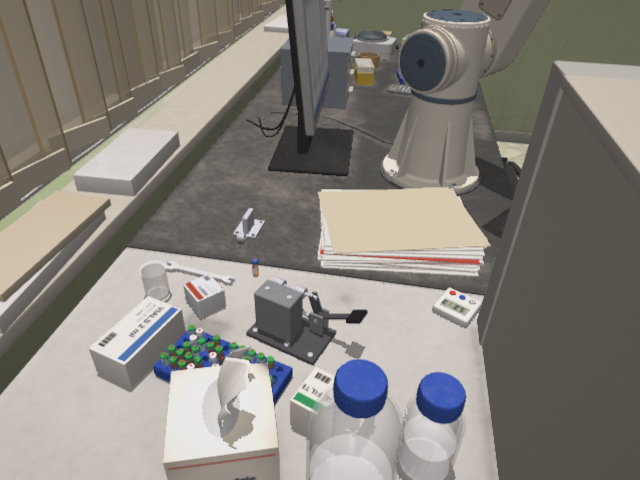

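Top view: pad at about (252,207), hinge block around (297,197), flap at (402,282) with its knuckle towards (396,266), vial at (355,233). The side view agrees.

```bash
python3 - <<'E'
from h import *
W=np.load("top.npy"); im=cv2.imread("pics/top0.png")
def reg(name,u0,u1,v0,v1,z0,z1):
    S=W[v0:v1,u0:u1]; m=(S[...,2]>z0)&(S[...,2]<z1)
    m=cv2.morphologyEx(m.astype(np.uint8),cv2.MORPH_OPEN,np.ones((2,2)))>0
    p=S[m]; r=cv2.minAreaRect((p[:,:2]*1000).astype(np.float32)); b=cv2.boxPoints(r)
    print(name,m.sum(),p.mean(0).round(4),np.array(r[0]).round(1),np.array(r[1]).round(1),round(r[2],1),b.round(0).tolist())
print("bench z",W[240,330],"desk",W[280,440])
reg("upright",265,330,172,222,.078,.092)
reg("base",265,330,172,222,.004,.013)
reg("pad",240,264,195,220,.05,.08)
reg("flapall",380,425,255,310,-.003,.05)
reg("rib",380,425,255,310,.025,.05)
reg("knuck",265,330,195,222,.06,.084)
reg("vial",345,365,222,243,.02,.05)
m=cv2.imread("pics/top0.png")
crop=np.hstack([cv2.resize(m[170:225,240:330],None,fx=4,fy=4,interpolation=2),cv2.resize(m[255:310,370:440],None,fx=4,fy=4,interpolation=2)])
cv2.imwrite("pics/crop.png",crop)
E
```

```text
bench z [ 0.5709089  -0.12257793  0.00255302] desk [ 0.44367446 -0.36811363 -0.00344118]
upright 520 [nan nan nan] [683.7 -81.5] [32.5 89.3] 33.1 [[646.0, -53.0], [694.0, -128.0], [722.0, -110.0], [673.0, -35.0]]
base 663 [nan nan nan] [696.5 -54.9] [125.5 110.7] 86.0 [[637.0, -114.0], [747.0, -121.0], [756.0, 4.0], [646.0, 12.0]]
pad 159 [nan nan nan] [660.8  45.5] [35.7 35.3] 31.1 [[636.0, 51.0], [655.0, 21.0], [685.0, 40.0], [667.0, 70.0]]
flapall 640 [nan nan nan] [ 459.3 -274.5] [ 86.9 125. ] 75.8 [[388.0, -301.0], [509.0, -332.0], [531.0, -248.0], [409.0, -217.0]]
rib 111 [nan nan nan] [ 445.2 -282.5] [41.8 21. ] 10.5 [[423.0, -276.0], [427.0, -297.0], [468.0, -289.0], [464.0, -268.0]]
knuck 299 [nan nan nan] [652.2 -71. ] [35.9 90.6] 19.2 [[620.0, -34.0], [650.0, -120.0], [684.0, -108.0], [654.0, -22.0]]
vial 25 [ 0.574  -0.1846  0.0242] [ 575.5 -186.2] [ 8.2 16.7] 24.1 [[568.0, -180.0], [575.0, -195.0], [583.0, -192.0], [576.0, -177.0]]
```

View pics/crop.png

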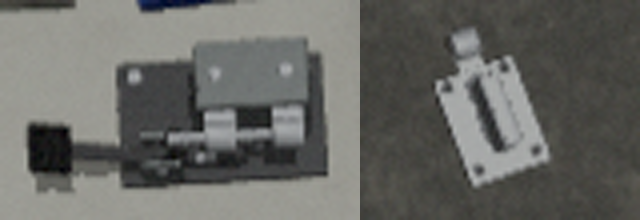

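```bash
python3 - <<'E'
from h import *
c=optics.read_camera("top")
L=lambda x,y,z:(ray(c,240+x/4-.4,170+y/4-.4,z)*1000).round(1)
R=lambda x,y,z:(ray(c,370+(x-360)/4-.4,255+y/4-.4,z)*1000).round(1)
for n,x,y,z in[("up",193,41,.084),("up",308,38,.084),("up",308,102,.084),("up",196,108,.084),("base",117,64,.008),("base",122,187,.008),("base",327,176,.008),("kL",204,128,.075),("gapL",236,128,.075),("gapR",272,126,.075),("kR",305,125,.075),("pad",28,123,.068),("pad",72,123,.068),("pad",72,170,.068),("pad",30,172,.068)]: print(n,L(x,y,z))
for n,x,y,z in[("pl",435,84,0),("pl",512,55,0),("pl",550,158,0),("pl",475,187,0),("kn",466,42,.01),("ribtop",482,73,.037),("ribtop",500,70,.037),("ribtop",523,145,.037),("ribtop",505,153,.037)]: print(n,R(x,y,z))
E
```

```text
up [706.  -41.3  84. ]
up [ 699.4 -106.9   84. ]
up [ 661.5 -102.2   84. ]
up [666.  -38.5  84. ]
base [723.2   8.2   8. ]
base [645.7  13.3   8. ]
base [ 636.9 -110.1    8. ]
kL [656.3 -41.5  75. ]
gapL [654.  -59.6  75. ]
gapR [652.6 -80.2  75. ]
kR [650.8 -99.1  75. ]
pad [674.2  59.1  68. ]
pad [671.   33.9  68. ]
pad [643.1  36.7  68. ]
pad [644.9  60.7  68. ]
pl [ 468.9 -248.2    0. ]
pl [ 480.3 -296.1    0. ]
pl [ 417.3 -308.3    0. ]
pl [ 406.1 -262.1    0. ]
kn [ 489.9 -268.7   10. ]
ribtop [ 467.2 -270.5   37. ]
ribtop [ 467.6 -281.    37. ]
ribtop [ 423.5 -287.    37. ]
ribtop [ 420.3 -276.1   37. ]
```

```bash
python3 - <<'E'
from h import *
c=optics.read_camera("top"); W=cloud(c)
print(proj(c,[[.22,.585,.23],[0.1,.3,.5]]))
for u,v in [(60,100),(100,200),(40,250),(110,225),(180,268),(120,215),(130,130),(60,20),(10,330),(80,330),(190,440),(210,300),(285,350),(30,280),(150,260),(265,90),(210,120)]: print(u,v,W[v,u].round(3))
S=np.load("side.npy"); 
for u,v in[(550,100),(600,90),(520,300),(600,300),(480,390),(500,40)]: print('s',u,v,S[v,u].round(3))
E
```

```text
[[-33.66643487 452.13704233]
 [ 50.53671041 564.72297452]]
60 100 [0.77  0.307 0.437]
100 200 [0.591 0.249 0.433]
40 250 [0.522 0.344 0.434]
110 225 [0.548 0.235 0.433]
180 268 [nan nan nan]
120 215 [0.565 0.221 0.426]
130 130 [0.861 0.303 0.114]
60 20 [0.963 0.332 0.38 ]
10 330 [0.445 0.596 0.077]
80 330 [ 0.433  0.48  -0.001]
190 440 [ 0.161  0.244 -0.004]
210 300 [0.464 0.174 0.005]
285 350 [0.328 0.01  0.053]
30 280 [0.487 0.387 0.382]
150 260 [0.528 0.238 0.232]
265 90 [ 0.884 -0.017  0.18 ]
210 120 [0.84  0.112 0.158]
s 550 100 [0.567 0.224 0.399]
s 600 90 [0.629 0.263 0.435]
s 520 300 [0.671 0.256 0.193]
s 600 300 [0.824 0.296 0.334]
s 480 390 [0.653 0.247 0.   ]
s 500 40 [-0.053  0.097  0.324]
```

carry_out(steps=[[[-2.4,-3.3,0,-0.056,1],[-4.8,-6.6,0,-0.112,1],[-7.2,-9.9,0,-0.168,1],[-9.6,-13.2,0,-0.224,1],[-12,-16.5,0,-0.28,1]]])

```text
t: 0.62
tcp_pos: [0.2746, 0.3861, 0.231]
tcp_rot: [-0.0, 0.039, 0.999, -0.0]
wrist_force: [1.2, 0.6, 0.2]
opening: 0.301
grip_force: 0.0
```

carry_out(steps=[[[-1.8,-3.7,0,0,1],[-3.6,-7.4,0,0,1],[-5.4,-11.1,0,0,1],[-7.2,-14.8,0,0,1],[-9,-18.5,0,0,1]]])

```text
t: 1.03
tcp_pos: [0.3495, 0.1945, 0.2314]
tcp_rot: [0.0, 0.04, 0.999, 0.0]
wrist_force: [1.5, 0.9, 0.3]
opening: 0.002
grip_force: 0.0
```

carry_out(steps=[[[-3,-2.8,0,0,1],[-6,-5.6,0,0,1],[-9,-8.4,0,0,1],[-12,-11.2,0,0,1],[-15,-14,0,0,1]]])

```text
t: 1.45
tcp_pos: [0.4887, 0.0427, 0.2314]
tcp_rot: [0.0, 0.041, 0.999, 0.0]
wrist_force: [1.0, 0.2, -0.7]
opening: -0.001
grip_force: 0.0
```

carry_out(steps=[[[-3.5,0.5,1,0,1],[-7,1,2,0,1],[-10.5,1.5,4,0,1],[-13.5,1.8,6,0,1],[-13.5,1.8,6,0,1]]])

```text
t: 1.87
tcp_pos: [0.6265, 0.0515, 0.1664]
tcp_rot: [-0.001, 0.041, 0.999, -0.0]
wrist_force: [-1.3, 0.6, -0.2]
opening: -0.001
grip_force: 0.0
```

```bash
cat >> h.py <<'E'
from scipy.spatial.transform import Rotation as Ro
def tool(o):
    q=np.array(o["tcp_rot"]); return Ro.from_quat(np.r_[q[1:],q[0]]).as_matrix(), np.array(o["tcp_pos"])
def wray(o,c,u,v,z):
    # fisheye pixel -> world point on plane z
    K=c["mtx"]; a=np.array([(u-K[0,2])/K[0,0],(v-K[1,2])/K[1,1]]); th=np.hypot(*a)
    d=np.r_[a/max(th,1e-9)*np.sin(th),np.cos(th)]
    T=np.array(c["tool_from_camera"]); R,p=tool(o)
    dw=R@T[:3,:3]@d; ow=p+R@T[:3,3]
    return ow+dw*(z-ow[2])/dw[2]
def wproj(o,c,P):
    K=c["mtx"]; T=np.array(c["tool_from_camera"]); R,p=tool(o)
    x=((np.atleast_2d(P)-p)@R-T[:3,3])@T[:3,:3]
    th=np.arctan2(np.hypot(x[:,0],x[:,1]),x[:,2]); s=th/np.hypot(x[:,0],x[:,1])
    return np.c_[x[:,0]*s*K[0,0]+K[0,2],x[:,1]*s*K[1,1]+K[1,2]]
def todo(target):
    # world target -> tool-axis shift in cm
    o=telemetry.get_obs(); R,p=tool(o); print("pos",p.round(4),"xang",np.arctan2(R[1,0],R[0,0]).round(3),"shift cm",((np.array(target)-p)@R*100).round(2))
E
python3 - <<'E'
from h import *
o,c=cam("wrist"); cv2.imwrite("pics/w1.png",c["frame"]); print(o["tcp_pos"],o["tcp_rot"],c["mtx"],c["tool_from_camera"])
print(wproj(o,c,[[.6583,.0476,.068],[.653,-.070,.07]]))
E
```

```text
[0.62650071 0.05147487 0.1663643 ] [-1.43072647e-03  4.06595525e-02  9.99172012e-01 -2.11209935e-04] [[371.64829954   0.         315.36490525]
 [  0.         371.64829954 241.92448146]
 [  0.           0.           1.        ]] [[-7.18533032e-04 -9.53615451e-01 -3.01026670e-01  7.64514695e-02]
 [ 9.99999483e-01 -4.68690685e-04 -9.02185782e-04  9.58270021e-04]
 [ 7.19249905e-04 -3.01027163e-01  9.53615294e-01 -1.42563511e-01]
 [ 0.00000000e+00  0.00000000e+00  0.00000000e+00  1.00000000e+00]]
[[312.64098666 285.90477538]
 [157.04517324 289.47004345]]
```

View pics/w1.png

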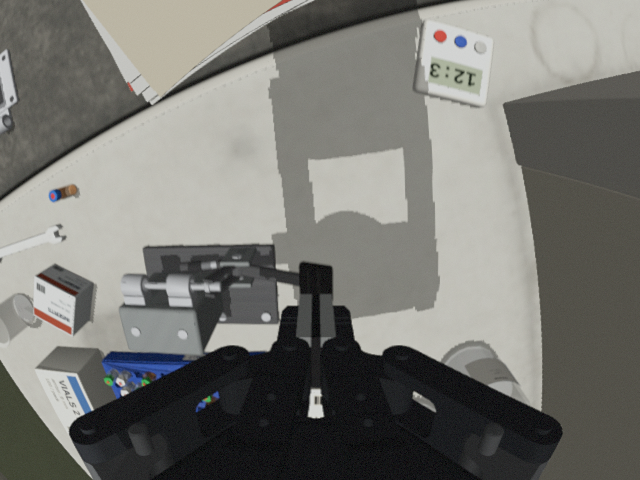

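Wrist view: black pad centred near (316,280), predicted (313,286); gap midway between the knuckles near (157,287), predicted (157,289). The estimates hold, so I go above the pad.

carry_out(steps=[[[-1.6,0,2,0,1],[-3.2,0.1,5,0,1],[-3.2,0.1,8,0,1],[-3.2,0.1,8.6,0,1],[-3.2,0.1,8.6,0,1]]])

```text
t: 2.33
tcp_pos: [0.6531, 0.0501, 0.0837]
tcp_rot: [-0.002, 0.04, 0.999, -0.0]
wrist_force: [-0.1, -0.1, 1.1]
opening: 0.004
grip_force: 0.0
```

carry_out(steps=[[[0,0,0.7,0,1],[0,0,1.4,0,1],[0,0,2.1,0,1],[0,0,2.8,0,1],[0,0,2.8,0,1]]])

```text
t: 2.75
tcp_pos: [0.6566, 0.0505, 0.0581]
tcp_rot: [0.001, 0.04, 0.999, 0.0]
wrist_force: [2.1, -0.1, 4.2]
opening: -0.002
grip_force: 2.2
```

carry_out(steps=[[[0,0,0.6,0,1],[0,0,1.2,0,1],[0,0,1.6,0,1],[0,0,1.8,0,1],[0,0,1.8,0,1]]])

```text
t: 3.17
tcp_pos: [0.6553, 0.0501, 0.039]
tcp_rot: [-0.0, 0.04, 0.999, -0.0]
wrist_force: [0.8, 0.3, 0.2]
opening: -0.004
grip_force: 0.4
```

```bash
python3 - <<'E'
from h import *
print(telemetry.get_obs()["tcp_pos"],telemetry.get_obs()["wrist_force"])
c=optics.read_camera("side"); p=proj(c,[[.66,.05,.05]])[0].astype(int);print(p)
cv2.imwrite("pics/s1.png",cv2.resize(c["frame"][p[1]-90:p[1]+60,p[0]-130:p[0]+70],None,fx=3,fy=3))
E
```

```text
[0.65533233 0.0500645  0.03903241] [0.77988805 0.32330236 0.18573091]
[354 323]
```

View pics/s1.png

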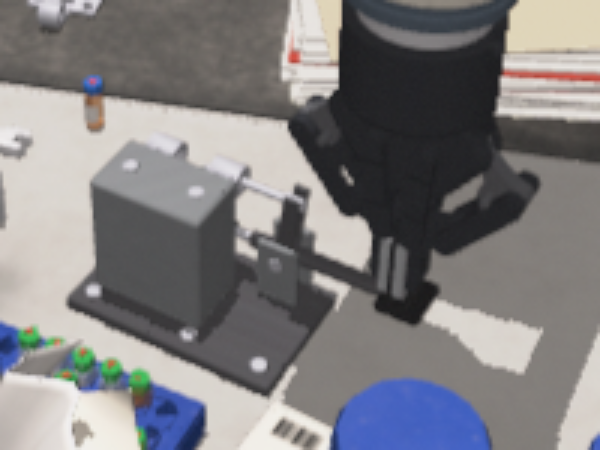

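The lever is down and the force has gone, which fits the detent having snapped. Lift off and check.

carry_out(steps=[[[0,0,-2.5,0,1],[0,0,-6.5,0,0.3],[1,0,-10,0,-0.2],[4,0,-13,0,-0.2],[8,-1,-14,0,-0.2]]])

```text
t: 3.63
tcp_pos: [0.5797, 0.0477, 0.1835]
tcp_rot: [0.004, 0.04, 0.999, 0.001]
wrist_force: [0.1, -0.0, 0.0]
opening: 0.566
grip_force: 0.0
```

carry_out(steps=[[[2.5,-3,0,-0.058,-0.2],[5,-6,0,-0.116,-0.2],[7.5,-9,0,-0.174,-0.2],[10,-12,0,-0.232,-0.2],[12.5,-15,0,-0.29,-0.2]]])

```text
t: 4.05
tcp_pos: [0.4378, -0.0934, 0.179]
tcp_rot: [-0.0, -0.106, 0.994, -0.0]
wrist_force: [0.7, -1.5, -0.3]
opening: 0.597
grip_force: 0.0
```

```bash
python3 - <<'E'
from h import *
c=optics.read_camera("top"); W=cloud(c)
m=c["frame"][190:222,240:266].max(2)<45
P=W[190:222,240:266][m]; P=P[~np.isnan(P).any(1)]; print(len(P), np.median(P,0), np.percentile(P[:,2],[10,50,90]))
cv2.imwrite("pics/t2.png",cv2.resize(c["frame"][165:230,235:335],None,fx=6,fy=6,interpolation=2))
todo([.445,-.279,.16])
E
```

```text
113 [0.65639124 0.04805304 0.06899652] [0.06302033 0.06899652 0.07408926]
pos [ 0.4326 -0.0965  0.1783] xang -2.924 shift cm [  2.72 -18.09   1.85]
```

View pics/t2.png

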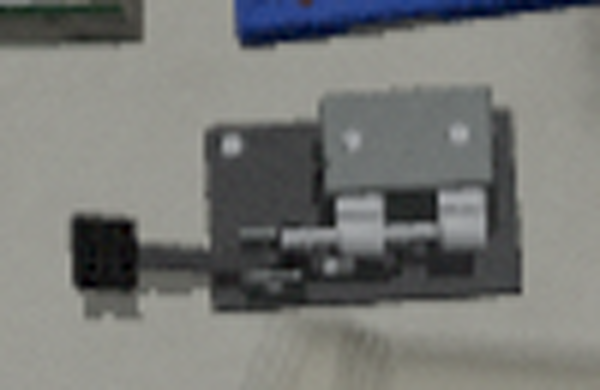

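The pad is back at 69 mm and the pin crosses the gap around (410,233) in the crop, so the lever sprang back. It needs pressing further; going back.

carry_out(steps=[[[-3.7,1.4,0,0.058,0.5],[-7.4,2.8,0,0.116,1],[-11.1,4.2,0,0.174,1],[-14.8,5.6,0,0.232,1],[-18.5,7,0,0.29,1]]])

```text
t: 4.52
tcp_pos: [0.6072, 0.0153, 0.179]
tcp_rot: [-0.0, 0.042, 0.999, -0.0]
wrist_force: [1.0, -0.3, 0.7]
opening: 0.005
grip_force: 0.0
```

```bash
python3 - <<'E'
from h import *
todo([.6575,.050,.085])
E
```

```text
pos [0.6072 0.0153 0.179 ] xang 3.057 shift cm [-4.72  3.88  9.4 ]
```

carry_out(steps=[[[-2.4,2,0,0,1],[-4.8,3.9,3,0,1],[-4.8,3.9,7,0,1],[-4.8,3.9,9.4,0,1],[-4.8,3.9,9.4,0,1]]])

```text
t: 4.93
tcp_pos: [0.653, 0.0494, 0.079]
tcp_rot: [-0.005, 0.04, 0.999, -0.001]
wrist_force: [-1.3, 0.2, -0.7]
opening: -0.002
grip_force: 0.0
```

carry_out(steps=[[[0,0,1,0,1],[0,0,2,0,1],[0,0,3,0,1],[0,0,4,0,1],[0,0,4.5,0,1]]])

```text
t: 5.35
tcp_pos: [0.6586, 0.0494, 0.0413]
tcp_rot: [0.002, 0.041, 0.999, 0.0]
wrist_force: [0.9, 1.1, 1.6]
opening: 0.0
grip_force: 1.0
```

carry_out(steps=[[[0,0,0.3,0,1],[0,0,0.6,0,1],[0,0,0.8,0,1],[0,0,0.8,0,1],[0,0,0.8,0,1]]])

```text
t: 5.77
tcp_pos: [0.657, 0.0492, 0.032]
tcp_rot: [-0.0, 0.04, 0.999, -0.0]
wrist_force: [0.0, -0.6, -1.0]
opening: -0.001
grip_force: 0.0
```

carry_out(steps=[[[0,0,0.2,0,1],[0,0,0.4,0,1],[0,0,0.6,0,1],[0,0,0.6,0,1],[0,0,0.6,0,1]]])

```text
t: 6.18
tcp_pos: [0.6573, 0.0493, 0.0263]
tcp_rot: [0.0, 0.04, 0.999, -0.0]
wrist_force: [-2.4, -0.4, 5.3]
opening: -0.007
grip_force: 2.5
```

carry_out(steps=[[[0,0,0.2,0,1],[0,0,0.3,0,1],[0,0,0.3,0,1]]])

```text
t: 6.43
tcp_pos: [0.6575, 0.0492, 0.0255]
tcp_rot: [0.0, 0.04, 0.999, -0.0]
wrist_force: [-8.1, -1.3, 25.8]
opening: 0.002
grip_force: 12.6
```

carry_out(steps=[[[0,0,-2,0,1],[0,0,-6,0,0.3],[1,0,-10,0,-0.2],[4,0,-13,0,-0.2],[8,-1,-15.5,0,-0.2]]])

```text
t: 6.85
tcp_pos: [0.5845, 0.0477, 0.1771]
tcp_rot: [0.002, 0.04, 0.999, 0.0]
wrist_force: [-0.9, -0.2, 1.2]
opening: 0.562
grip_force: 0.0
```

carry_out(steps=[[[2.5,-3,0,-0.058,-0.2],[5,-6,0,-0.116,-0.2],[7.5,-9,0,-0.174,-0.2],[10,-12,0,-0.232,-0.2],[12.5,-15,0,-0.29,-0.2]]])

```text
t: 7.27
tcp_pos: [0.4445, -0.0934, 0.1742]
tcp_rot: [0.0, -0.106, 0.994, -0.0]
wrist_force: [0.9, -0.7, 0.6]
opening: 0.599
grip_force: 0.0
```

```bash
python3 - <<'E'
from h import *
c=optics.read_camera("top"); W=cloud(c)
m=c["frame"][190:222,236:266].max(2)<45
P=W[190:222,236:266][m]; P=P[~np.isnan(P).any(1)]; print(len(P), np.median(P,0), np.percentile(P[:,2],[10,50,90]))
cv2.imwrite("pics/t3.png",cv2.resize(c["frame"][165:230,235:335],None,fx=6,fy=6,interpolation=2))
todo([.445,-.279,.16])
E
```

```text
101 [0.65673318 0.05414656 0.02411912] [0.0209729  0.02411912 0.02737957]
pos [ 0.4392 -0.0965  0.1735] xang -2.924 shift cm [  3.37 -17.95   1.37]
```

View pics/t3.png

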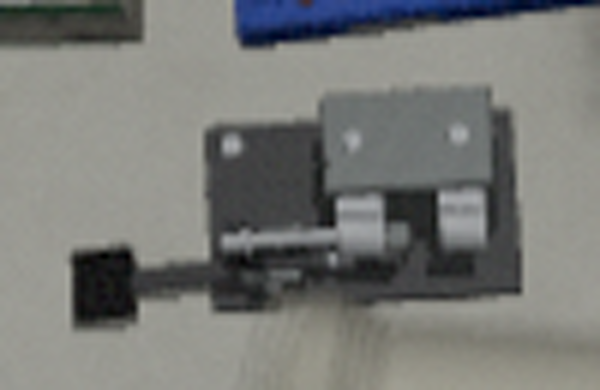

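```bash
python3 - <<'E'
from h import *
c=optics.read_camera("top"); W=cloud(c); np.set_printoptions(linewidth=200)
print((W[198:212,290:318,2]*1000).round(0))
print(c["frame"][198:212,290:318].max(2))
W0=np.load("top.npy");print((W0[200:209,290:318,2]*1000).round(0))
E
```

```text
[[76. 79. 80. 77. 76. 78. 77. 78. 74. 68. 65. 65. 67. 66. 63. 61. 65. 61. 74. 74. 73. 76. 79. 77. 76. 78. 58. 46.]
 [60. 84. 80. 77. 77. 77. 81. 77. 78. 58. 58. 60. 57. 59. 56. 57. 58. 56. 75. 76. 80. 77. 76. 79. 78. 76. 49. 44.]
 [53. 77. 79. 78. 79. 78. 75. 78. 77. 53. 57. 48. 49. 45. 48. 47. 48. 45. 79. 76. 75. 81. 77. 77. 78. 78. 40. 36.]
 [46. 75. 80. 78. 76. 79. 76. 80. 81. 42. 44. 37. 41. 40. 36. 43. 37. 37. 82. 80. 79. 83. 84. 81. 77. 80. 33. 30.]
 [35. 78. 79. 76. 81. 82. 83. 82. 79. 40. 37. 44. 39. 37. 30. 32. 28. 28. 77. 78. 79. 75. 82. 76. 78. 82. 23. 20.]
 [75. 74. 81. 79. 79. 82. 83. 74. 75. 42. 40. 39. 36. 35. 25. 22. 24. 20. 78. 77. 82. 78. 79. 76. 73. 80. 16.  9.]
 [70. 79. 80. 80. 80. 76. 82. 78. 81. 44. 39. 44. 37. 36. 12. 14. 17. 11. 74. 78. 80. 76. 75. 77. 75. 79.  8.  5.]
 [10. 77. 75. 76. 77. 77. 77. 76. 75. 40. 41. 43. 42. nan  9.  6.  7.  9. 74. 69. 75. 71. 76. 78. 77. 75. 10.  5.]
 [12. 74. 72. 71. 74. 75. 75. 76. 78. 38. 41. 40. 36. 31.  9.  7.  6. 15.  7. 69. 72. 71.  7.  7.  7.  8.  7.  9.]
 [40. 42. 70. 73. 69. 69. 38. 41. 47. 41. 35. 39. 10.  7.  8. 10.
[... 2457 characters left out ...]
 27. 21.]
 [76. 77. 84. 78. 77. 79. 80. 80. 78. 78. 72. 73. 71. 72. 77. 75. 75. 70. 77. 74. 79. 77. 75. 80. 78. 77. 15.  7.]
 [73. 78. 77. 81. 76. 78. 81. 78. 81. 73. 38. 45. 45. 38. 13. 17. 12. 16. 80. 79. 83. 75. 82. 71. 77. 76.  7.  7.]
 [ 9. 77. 73. 76. 78. 75. 78. 77. 75. 34. 38. 40. 37. 43.  9. 10.  7. 10. 72. 76. 77. 78. 72. 75. 77. 74. 10. 10.]
 [ 9. 72. 76. 75. 76. 79. 80. 73. 72. 38. 40. 37. 30. 31.  8.  9.  9. 10. 10. 68. 70. 71.  6. 13.  8.  8. 11.  9.]
 [10. 10. 71. 71. 73. 67. nan 38. 39. 38. 37. 34.  8. 11.  8. 10.  7. 10.  9.  6.  8. 11.  8.  4. 11.  9.  6. 11.]
 [31. 33. 29. 33. 35. 34. 37. 37. 37. 37. 40. 36. 12.  6.  5.  6.  8.  9.  9.  3.  7. 10.  8.  9. 12.  8.  5.  7.]]
```

Pad at 24 mm, and the grey spot in the gap lies at z≈40 mm (part of the lever's bearing), so the gap is clear and the detent holds. On to the flap.

carry_out(steps=[[[0.8,-4,0.4,0,-0.2],[1.6,-8,0.8,0,-0.2],[2.4,-12,1.2,0,-0.2],[3.4,-16,1.4,0,-0.2],[3.4,-18,1.4,0,-0.2]]])

```text
t: 7.78
tcp_pos: [0.45, -0.2794, 0.1598]
tcp_rot: [0.0, -0.104, 0.995, -0.001]
wrist_force: [0.3, -0.6, -0.0]
opening: 0.599
grip_force: 0.0
```

carry_out(steps=[[[2,0,0,0,-0.2],[2,0,0,0,-0.2],[2,0,0,0,-0.2]]])

```text
t: 8.03
tcp_pos: [0.4304, -0.2798, 0.1599]
tcp_rot: [-0.0, -0.104, 0.995, 0.0]
wrist_force: [0.6, -0.1, -0.5]
opening: 0.603
grip_force: 0.0
```

```bash
python3 - <<'E'
from h import *
o,c=cam("wrist"); f=c["frame"]; todo([.445,-.279,.16])
F=np.array([.445,-.279,-.005]); y=.21; X=np.array([np.cos(y),np.sin(y),0]); Y=np.array([-np.sin(y),np.cos(y),0]);Z=np.array([0,0,1])
g=lambda a,b,h:F+a/1e3*X+b/1e3*Y+h/1e3*Z
P=wproj(o,c,[g(a,b,5) for a,b in((-35,25),(-35,-25),(30,-25),(30,25))]+[g(a,b,42) for a,b in((-22,6),(-22,-6),(22,-6),(22,6))]+[g(45,0,9)])
print(P.round(0).tolist())
for p in P: cv2.circle(f,tuple(int(x) for x in p.round()),1,(0,0,255),-1)
u,v=P[:4].mean(0).astype(int); u0=max(u-100,0);v0=max(v-90,0); print(u0,v0)
cv2.imwrite("pics/w2.png",cv2.resize(f[v0:v0+150,u0:u0+200],None,fx=4,fy=4,interpolation=2))
E
```

```text
pos [ 0.431  -0.2795  0.1601] xang -2.933 shift cm [-1.38 -0.24  0.01]
[[342.0, 196.0], [282.0, 196.0], [284.0, 270.0], [341.0, 269.0], [320.0, 223.0], [303.0, 223.0], [304.0, 278.0], [320.0, 278.0], [312.0, 287.0]]
212 142
```

View pics/w2.png

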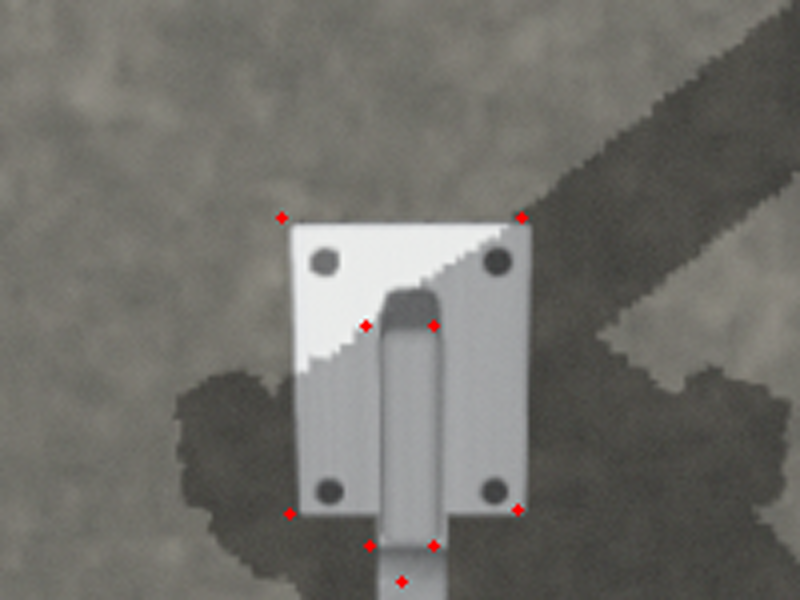

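Wrist close-up: the rib is centred at crop column 412 (image 315, the camera's axis), plate edges parallel to the prediction, flap about 2 mm to +y and 1 mm to +x of my estimate. Descending with the yaw as is.

carry_out(steps=[[[-1.5,0,4,0,-0.2],[-1.5,0,8,0,-0.2],[-1.5,0,12,0,-0.2],[-1.5,0,13.5,0,-0.2],[-1.5,0,14.9,0,-0.2]]])

```text
t: 8.5
tcp_pos: [0.4452, -0.275, 0.0089]
tcp_rot: [-0.001, -0.105, 0.994, 0.001]
wrist_force: [0.3, 0.4, 1.1]
opening: 0.604
grip_force: 0.0
```

carry_out(grip_force=50, steps=[[[0,0,0,0,-0.2],[0,0,0,0,0.5],[0,0,0,0,1],[0,0,0,0,1],[0,0,0,0,1]]])

```text
t: 8.92
tcp_pos: [0.4464, -0.2772, 0.0125]
tcp_rot: [0.001, -0.104, 0.995, -0.001]
wrist_force: [0.9, 0.4, 4.1]
opening: 0.133
grip_force: 49.2
```

carry_out(steps=[[[0,0,0,0,1],[0,0,0,0,1],[0,0,0,0,1]]])

```text
t: 9.17
tcp_pos: [0.4464, -0.2772, 0.0125]
tcp_rot: [0.001, -0.104, 0.995, -0.001]
wrist_force: [2.0, 3.2, 6.9]
opening: 0.132
grip_force: 49.7
```

```bash
python3 - <<'E'
from h import *
todo([.4456,-.2769,.010]); print(telemetry.get_obs()["wrist_force"])
E
```

```text
pos [ 0.4464 -0.2772  0.0125] xang -2.933 shift cm [0.07 0.04 0.25]
[2.03255824 3.24805063 6.86003924]
```

carry_out(steps=[[[0,0,-1,0,1],[0,0,-3,0,1],[0,0,-6,0,1],[0,0,-9,0,1],[0,0,-12,0,1]]])

```text
t: 9.58
tcp_pos: [0.4446, -0.2765, 0.133]
tcp_rot: [-0.0, -0.104, 0.995, 0.0]
wrist_force: [0.2, -1.3, -1.8]
opening: 0.129
grip_force: 49.0
```

carry_out(steps=[[[0,3,0,0.058,1],[-2,6,0,0.116,1],[-4,9,0,0.174,1],[-6,12,0,0.232,1],[-8,15,0,0.29,1]]])

```text
t: 10.0
tcp_pos: [0.4924, -0.1121, 0.1322]
tcp_rot: [0.0, 0.042, 0.999, -0.0]
wrist_force: [0.6, 0.2, -1.7]
opening: 0.129
grip_force: 49.2
```

```bash
python3 - <<'E'
from h import *
todo([.559,-.0625,.1085]); o=telemetry.get_obs(); print(o["wrist_force"],o["opening"],o["grip_force"])
E
```

```text
pos [ 0.4924 -0.1121  0.1322] xang 3.057 shift cm [-6.21  5.5   2.38]
[ 0.61477141  0.16463572 -1.72258362] 0.12866215650364313 49.156721234321594
```

carry_out(steps=[[[-1.5,1.5,0,0,1],[-3.5,3.5,0.8,0,1],[-5.5,5,1.8,0,1],[-6.2,5.5,2.4,0,1],[-6.2,5.5,2.4,0,1]]])

```text
t: 10.42
tcp_pos: [0.5593, -0.0625, 0.1066]
tcp_rot: [-0.0, 0.04, 0.999, 0.0]
wrist_force: [-0.6, 0.4, -1.4]
opening: 0.133
grip_force: 49.3
```

carry_out(steps=[[[0,0,0,0,1],[0,0,0,0,1]]])

```text
t: 10.58
tcp_pos: [0.5575, -0.0642, 0.1074]
tcp_rot: [-0.0, 0.041, 0.999, -0.0]
wrist_force: [-0.3, -0.1, -1.9]
opening: 0.13
grip_force: 49.3
```

```bash
python3 - <<'E'
from h import *
o,c=cam("wrist"); f=c["frame"].copy(); todo([.559,-.0625,.1085]); R,p=tool(o)
b=p+R@np.array([-.0443,0,.0085]); J=np.array([.653,-.070,.070])
print("bore",b.round(4),"tilt",R[2].round(4))
P=wproj(o,c,[b,J]); print(P)
u0,v0=int(P[1,0])-90,int(P[1,1])-70; u0,v0=min(u0,440),min(v0,330); print(u0,v0)
cv2.imwrite("pics/w3raw.png",c["frame"])
for q in P: cv2.circle(f,tuple(int(x) for x in q.round()),1,(0,0,255),-1)
cv2.imwrite("pics/w3.png",cv2.resize(f[v0:v0+150,u0:u0+200],None,fx=4,fy=4,interpolation=2))
c=optics.read_camera("top"); cv2.imwrite("pics/t4raw.png",c["frame"])
print("top",proj(c,[b,J]))
E
```

```text
pos [ 0.5576 -0.0643  0.1076] xang 3.06 shift cm [-0.12  0.2  -0.09]
bore [ 0.6016 -0.0678  0.0989] tilt [ 1.e-03 -2.e-04 -1.e+00]
[[313.86549759 378.90421555]
 [317.33409515 411.99054056]]
227 330
top [[304.54501033 220.63281575]
 [303.21110017 202.08172792]]
```

View pics/w3.png

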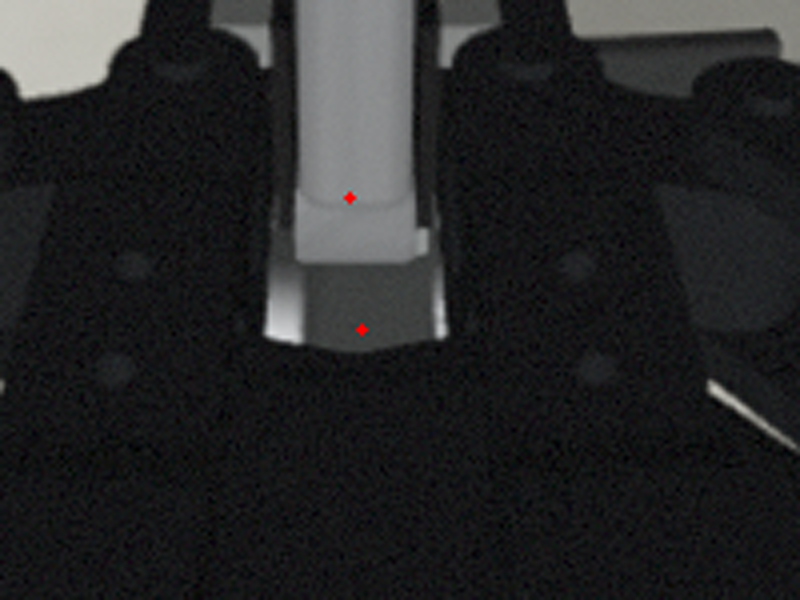

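Through the fingers the gap shows between the bright block knuckles (inner edges at crop columns 303 and 433, centre 368). The flap's knuckle is centred at about 355, against model points at 362 and 350, so sideways the two agree to about 0.3 mm. Next I check x and yaw numerically.

```bash
python3 - <<'E'
from h import *
np.set_printoptions(linewidth=220)
g1=cv2.cvtColor(cv2.imread("pics/w1.png"),6); g3=cv2.cvtColor(cv2.imread("pics/w3raw.png"),6)
for u in(130,136,176,184): print("w1 col",u,"v262..",g1[262:325,u].tolist())
for v in(284,288): print("w1 row",v,"u115..",g1[v,115:200].tolist())
print("w3 col 295 v280..",g3[270:400:1,293].tolist()[:10])
for u in(285,290,340,345): print("w3 col",u,"v240..",g3[230:330,u].tolist())
for v in(384,390,402,408): print("w3 row",v,"u285..",g3[v,285:345].tolist())
E
```

```text
w1 col 130 v262.. [190, 189, 190, 189, 189, 189, 189, 189, 188, 189, 182, 149, 106, 110, 130, 141, 153, 160, 165, 172, 177, 180, 185, 188, 193, 195, 198, 196, 194, 191, 186, 183, 175, 150, 156, 185, 195, 194, 196, 194, 195, 177, 146, 83, 63, 83, 114, 134, 139, 141, 143, 146, 145, 144, 143, 147, 144, 146, 145, 148, 144, 144, 146]
w1 col 136 v262.. [190, 189, 189, 189, 188, 191, 191, 191, 191, 191, 184, 157, 114, 103, 117, 135, 144, 153, 161, 166, 172, 179, 182, 186, 191, 193, 196, 197, 197, 193, 190, 187, 179, 163, 162, 181, 194, 197, 194, 196, 195, 186, 152, 97, 61, 73, 102, 122, 135, 144, 143, 144, 145, 146, 146, 145, 145, 147, 146, 148, 145, 147, 147]
w1 col 176 v262.. [56, 55, 56, 62, 56, 55, 56, 58, 56, 54, 55, 66, 87, 103, 122, 136, 145, 156, 162, 167, 175, 177, 184, 189, 193, 198, 197, 200, 199, 197, 192, 188, 184, 177, 154, 153, 178, 194, 197, 197, 198, 196, 193, 171, 124, 76, 68, 86, 108, 122, 134, 146, 149, 149, 149, 148, 150, 149, 147, 146, 146, 148, 146]
w1 col 184 v262.. [64, 57, 67, 75, 85, 86, 86, 87, 74, 57, 51, 59, 75, 95, 111, 126, 142, 148, 156, 161, 168, 174, 179, 
[... 3509 characters left out ...]
, 131, 133, 132, 133, 133, 131, 132, 132, 131, 131, 131, 129, 133, 131, 129, 131, 133, 134, 127, 126, 134, 147, 132, 77, 61, 44, 24, 25, 24, 27, 36, 20, 19, 13]
w3 row 402 u285.. [18, 18, 22, 19, 20, 23, 19, 24, 46, 100, 117, 120, 115, 116, 115, 111, 104, 85, 65, 55, 57, 55, 63, 66, 62, 63, 60, 61, 62, 57, 63, 59, 59, 64, 61, 63, 61, 64, 67, 60, 65, 62, 63, 65, 68, 64, 60, 66, 64, 69, 92, 117, 100, 36, 21, 17, 15, 15, 19, 14]
w3 row 408 u285.. [24, 25, 24, 14, 14, 15, 23, 24, 83, 174, 175, 174, 171, 172, 170, 165, 148, 117, 73, 53, 54, 60, 61, 63, 65, 59, 62, 67, 62, 61, 62, 63, 64, 60, 67, 65, 61, 62, 62, 64, 64, 66, 63, 65, 64, 61, 65, 64, 61, 66, 108, 167, 179, 79, 18, 25, 24, 20, 17, 32]
```

```bash
python3 - <<'E'
from h import *
o,c=cam("wrist"); R,p=tool(o)
T=lambda x,y,z:p+R@np.array([x,y,z])/1000
# current flap: plate in tool frame (bore -44.3): rear edge +35.7, front -29.3, plate top 12.5 below TCP
print("plate rear/front proj",wproj(o,c,[T(35.7,0,12.5),T(-29.3,20,12.5),T(-29.3,-20,12.5),T(35.7,25,12.5),T(35.7,-25,12.5),T(-23.3,0,-24.5)]).round(1).tolist())
for v in(292.5,293,293.5):
  w=wray(o,c,340,v,T(0,0,12.5)[2]); print("front edge tool x",((w-p)@R*1000).round(1))
# w1
o1=dict(tcp_pos=[0.62650071,0.05147487,0.1663643],tcp_rot=[-1.43072647e-03,4.06595525e-02,9.99172012e-01,-2.11209935e-04])
def dirz(u,v): 
    a=wray(o1,c,u,v,.07); b=wray(o1,c,u,v,.09); return (b-a)/np.linalg.norm(b-a),a
for u,va,vb in((133,273.2,295.4),(180,273.6,296.8)):
    d1,a=dirz(u,va); d2,_=dirz(u,vb); O=a+d1*((p[2]*0+.3-.07)/d1[2])
    cam0=np.array(o1["tcp_pos"])+tool(o1)[0]@np.array(c["tool_from_camera"])[:3,3]
    d=(d1+d2)/np.linalg.norm(d1+d2); X=cam0+d*(.07-cam0[2])/d[2]
    D=np.linalg.norm(X-cam0); print("axis",X.round(4),"tube dia",2*D*np.sin(np.arccos(d1@d2)/2)*1000)
for u in(140.2,166,188): print("edges",u,wray(o1,c,u,286,.079).round(4))
for u,v in((130,307.5),(184,309)): print("upright front top",wray(o1,c,u,v,.084).round(4))
E
```

```text
plate rear/front proj [[313.5, 223.8], [353.9, 350.3], [273.8, 350.3], [371.0, 223.9], [256.0, 224.0], [313.4, 389.0]]
front edge tool x [ 3.1 12.1 12.5]
front edge tool x [ 2.8 12.2 12.5]
front edge tool x [ 2.5 12.2 12.5]
axis [ 0.6478 -0.0902  0.07  ] tube dia 17.090235441020287
axis [ 0.6504 -0.05    0.07  ] tube dia 17.151720989074935
edges 140.2 [ 0.6458 -0.0787  0.079 ]
edges 166 [ 0.6468 -0.0572  0.079 ]
edges 188 [ 0.6476 -0.0399  0.079 ]
upright front top [ 0.6608 -0.0897  0.084 ]
upright front top [ 0.6632 -0.0448  0.084 ]
```

```bash
python3 - <<'E'
from h import *
np.set_printoptions(linewidth=220)
g=cv2.cvtColor(cv2.imread("pics/w3raw.png"),6)
for u in(270,295,330,355): print(u,"v212..",g[212:238,u].tolist())
for u in(305,312,320,326): print(u,"v370..",g[370:402,u].tolist())
print("row 250 u248..",g[250,248:280].tolist(),g[250,350:380].tolist())
E
```

```text
270 v212.. [194, 196, 195, 195, 192, 193, 193, 194, 195, 168, 125, 102, 118, 131, 138, 143, 143, 144, 143, 142, 143, 142, 133, 109, 80, 60]
295 v212.. [133, 134, 131, 133, 131, 129, 131, 132, 132, 116, 97, 106, 122, 132, 139, 145, 145, 143, 143, 145, 145, 144, 144, 143, 143, 144]
330 v212.. [131, 135, 131, 130, 127, 129, 130, 128, 129, 113, 101, 138, 175, 194, 203, 210, 210, 210, 210, 211, 210, 209, 210, 211, 210, 209]
355 v212.. [124, 129, 128, 127, 127, 125, 129, 128, 127, 115, 111, 143, 176, 192, 205, 211, 210, 212, 211, 211, 212, 213, 188, 96, 90, 92]
305 v370.. [132, 130, 131, 130, 130, 130, 130, 130, 129, 125, 122, 126, 137, 136, 135, 136, 133, 133, 129, 126, 127, 125, 127, 123, 123, 99, 60, 57, 56, 57, 60, 60]
312 v370.. [139, 137, 138, 138, 138, 135, 137, 138, 137, 136, 131, 128, 129, 134, 132, 132, 131, 133, 131, 132, 133, 127, 130, 123, 123, 101, 66, 59, 62, 65, 63, 61]
320 v370.. [139, 141, 138, 138, 140, 139, 140, 139, 138, 138, 131, 126, 129, 133, 134, 132, 135, 136, 134, 135, 131, 128, 130, 128, 123, 102, 65, 63, 61, 63, 63, 61]
326 v370.. [128, 128, 127, 129, 129, 127, 127, 127, 127, 124, 120, 126, 131, 133, 133, 135, 131, 131, 132, 132, 131, 132, 127, 124, 125, 103, 65, 59, 62, 67, 59, 65]
row 250 u248.. [193, 191, 194, 193, 185, 135, 127, 131, 131, 132, 130, 117, 118, 133, 136, 141, 138, 140, 140, 143, 143, 141, 142, 141, 141, 147, 148, 146, 146, 145, 144, 144] [209, 210, 211, 209, 209, 211, 212, 212, 212, 211, 209, 210, 209, 209, 208, 206, 206, 206, 207, 197, 186, 144, 122, 126, 127, 129, 125, 124, 123, 126]
```

carry_out(steps=[[[0,2,-3,0,1],[-1.5,5,-5.9,0,1],[-3,8,-5.9,0,1],[-5,10.5,-5.9,0,1],[-6,11.9,-5.9,0,1]]])

```text
t: 11.15
tcp_pos: [0.6303, 0.0522, 0.1678]
tcp_rot: [0.002, 0.04, 0.999, 0.001]
wrist_force: [-0.4, 0.6, -0.5]
opening: 0.13
grip_force: 49.4
```

carry_out(steps=[[[0,0,0,0,1],[0,0,0,0,1],[0,0,0,0,1],[0,0,0,0,1],[0,0,0,0,1]]])

```text
t: 11.57
tcp_pos: [0.6273, 0.0491, 0.1662]
tcp_rot: [-0.0, 0.041, 0.999, -0.0]
wrist_force: [-0.1, 0.9, -1.7]
opening: 0.132
grip_force: 49.4
```

```bash
python3 - <<'E'
from h import *
np.set_printoptions(linewidth=220)
o,c=cam("wrist"); print(o["tcp_pos"],o["tcp_rot"],np.abs(o["qd"]).max()); cv2.imwrite("pics/w4raw.png",c["frame"])
np.savez("w4.npz",p=o["tcp_pos"],q=o["tcp_rot"],d=c["depth"])
g=cv2.cvtColor(c["frame"],6)
P=wproj(o,c,[[.6515,-.090,.07],[.655,-.05,.07],[.653,-.07,.07]]).round(1);print(P)
for u in P[:2,0].astype(int): print(u,"v255..",g[255:325,u].tolist())
v=int(P[2,1])-3
for v in(v-2,v): print("row",v,"u100..",g[v,100:215].tolist())
d=c["depth"]; print((d[255:325:3,int(P[0,0])]*1000).round(0), (d[255:325:3,int(P[1,0])]*1000).round(0))
E
```

```text
[0.62731165 0.04912643 0.16618032] [-2.37637838e-04  4.09770756e-02  9.99160055e-01 -8.96935090e-05] 0.00621447332961073
[[136.5 287.5]
 [183.8 289.5]
 [159.4 288.3]]
136 v255.. [187, 186, 185, 189, 188, 188, 187, 188, 189, 189, 187, 187, 187, 187, 187, 188, 189, 185, 124, 93, 110, 125, 141, 148, 156, 162, 169, 173, 177, 181, 186, 188, 193, 196, 196, 193, 189, 182, 182, 172, 140, 163, 192, 193, 192, 193, 194, 193, 182, 135, 70, 59, 73, 108, 131, 137, 141, 144, 141, 143, 145, 142, 144, 142, 142, 145, 143, 144, 143, 145]
183 v255.. [91, 89, 90, 89, 88, 86, 75, 68, 59, 69, 74, 79, 89, 88, 89, 89, 84, 70, 66, 86, 105, 118, 131, 146, 152, 160, 165, 173, 175, 181, 187, 190, 194, 197, 199, 200, 194, 190, 186, 182, 176, 145, 143, 182, 194, 193, 193, 193, 195, 191, 161, 76, 59, 60, 74, 110, 128, 131, 142, 146, 145, 146, 144, 145, 144, 143, 142, 143, 144, 143]
row 283 u100.. [186, 186, 185, 187, 187, 183, 186, 186, 182, 185, 184, 184, 184, 186, 185, 186, 184, 186, 185, 187, 185, 185, 183, 185, 183, 183, 183, 183, 183, 183, 182, 180, 180, 179, 179, 179, 177, 178, 177, 176, 177, 175, 171, 104, 8
[... 449 characters left out ...]
 188, 185, 185, 187, 189, 189, 190, 189, 189, 191, 189, 189, 189, 188, 189, 188, 186, 184, 184, 186, 185, 185, 182, 102, 82, 115, 127, 128, 125, 129, 116, 79, 57, 51, 53, 54, 51, 56, 52, 57, 55, 56, 56, 53, 57, 53, 55, 61, 121, 178, 191, 191, 191, 190, 190, 190, 189, 188, 188, 186, 188, 186, 186, 187, 185, 185, 184, 182, 182, 183, 176, 131, 93, 142, 187, 186, 178, 186, 185, 183, 186, 184, 185, 183, 183, 183, 183, 181, 180, 182, 181, 181, 181, 180, 181]
[327. 329. 331. 332. 332. 332. 261. 254. 254. 253. 252. 252. 253. 255. 257. 257. 258. 253. 252. 252. 253. 256. 256. 256.] [318. 319. 320. 290. 289. 290. 261. 257. 254. 253. 252. 252. 253. 254. 256. 257. 256. 256. 253. 252. 252. 254. 254. 255.]
```

```bash
python3 - <<'E'
from h import *
from scipy.optimize import least_squares
D=np.load("w4.npz"); o=dict(tcp_pos=D["p"],tcp_rot=D["q"]); c=optics.read_camera("wrist"); d=D["d"]; K=c["mtx"]
T=np.array(c["tool_from_camera"]); R,p=tool(o); C=p+R@T[:3,3]
dr=lambda u,v:(lambda w:(w-C)/np.linalg.norm(w-C))(wray(o,c,u,v,0.0))
for u,va,vb in((136,272.8,295.2),(183,273.0,296.6)):
    d1,d2=dr(u,va),dr(u,vb); m=(d1+d2)/np.linalg.norm(d1+d2); s=(.07-C[2])/m[2]; print("bisect",(C+m*s).round(4),"dia",2*s*np.sin(np.arccos(d1@d2)/2))
# depth points on the tubes
def pts(us,vs):
    v,u=np.meshgrid(vs,us,indexing="ij"); z=d[v,u]; a=np.stack([(u-K[0,2])/K[0,0],(v-K[1,2])/K[1,1]],-1); th=np.linalg.norm(a,axis=-1)
    X=np.concatenate([a/th[...,None]*np.tan(th)[...,None],np.ones(u.shape+(1,))],-1)*z[...,None]
    return (X.reshape(-1,3)@T[:3,:3].T+T[:3,3])@R.T+p
for n,us in(("R",range(122,140)),("L",range(171,188))):
    P=pts(us,range(275,294)); f=least_squares(lambda q:np.hypot(P[:,0]-q[0],P[:,2]-q[1])-.009,[.65,.07],loss="soft_l1",f_scale=.002).x
    print(n,"fit x,z",f.round(4),"y",P[:,1].mean().round(4),"std",np.std(np.hypot(P[:,0]-f[0],P[:,2]-f[1])).round(4))
for u in(143,167.5,168.5,191): print("edge",u,wray(o,c,u,284,.076).round(4))
for u,v in((136,305.5),(183,307)): print("upr",wray(o,c,u,v,.084).round(4))
for v in(315,318): print("upr top depth",pts(range(125,200),[v]).mean(0).round(4))
# flap knuckle currently: model bore
print("flap bore model",(p+R@np.array([-.0443,0,.0085])).round(4))
E
```

```text
bisect [ 0.6486 -0.0897  0.07  ] dia 0.017173072874433763
bisect [ 0.6512 -0.0498  0.07  ] dia 0.017390413405296214
R fit x,z [0.6489 0.0695] y -0.0947 std 0.0233
L fit x,z [0.6515 0.0697] y -0.0495 std 0.0139
edge 143 [ 0.6464 -0.0798  0.076 ]
edge 167.5 [ 0.6474 -0.0593  0.076 ]
edge 168.5 [ 0.6474 -0.0585  0.076 ]
edge 191 [ 0.6484 -0.0408  0.076 ]
upr [ 0.6601 -0.0861  0.084 ]
upr [ 0.6625 -0.0475  0.084 ]
upr top depth [ 0.6686 -0.0667  0.0839]
upr top depth [ 0.6711 -0.0674  0.0839]
flap bore model [0.6715 0.0455 0.1577]
```

```bash
python3 - <<'E'
from h import *
todo([.5662,-.0644,.1085])
# check of knuckle front tangent in w3 (observed v=395.3)
o=dict(tcp_pos=[0.5576,-0.0643,0.1076],tcp_rot=[0,.0408,.99917,0]); c=optics.read_camera("wrist"); R,p=tool(o)
a=np.linspace(0,2*np.pi,200); P=np.array([p+R@(np.array([-44.3-9*np.cos(t),0,8.5+9*np.sin(t)])/1000) for t in a]); print(wproj(o,c,P)[:,1].max())
E
```

```text
pos [0.6276 0.0494 0.1662] xang 3.06 shift cm [  5.19 -11.84   5.77]
396.2071723867065
```

carry_out(steps=[[[2.5,-2,0,0,1],[4.5,-5,0,-0.016,1],[5.2,-8.5,0,-0.016,1],[5.2,-11,3,-0.016,1],[5.2,-11.8,5.8,-0.016,1]]])

```text
t: 12.13
tcp_pos: [0.5672, -0.0666, 0.1093]
tcp_rot: [0.002, 0.033, 0.999, -0.001]
wrist_force: [0.9, 0.4, -2.5]
opening: 0.13
grip_force: 49.5
```

carry_out(steps=[[[0,0,1,0,1],[0,0,2,0,1],[0,0,3,0,1],[0,0,3,0,1],[0,0,3,0,1]]])

```text
t: 12.55
tcp_pos: [0.5671, -0.0624, 0.0783]
tcp_rot: [0.0, 0.032, 0.999, 0.0]
wrist_force: [0.3, -0.3, -2.2]
opening: 0.133
grip_force: 49.5
```

```bash
python3 - <<'E'
from h import *
todo([.5662,-.0644,.0785]); todo([.6063,-.0670,.0785])
o,c=cam("wrist"); g=cv2.cvtColor(c["frame"],6)
R,p=tool(o); print(wproj(o,c,[p+R@np.array([-.0443,0,.0085]),[.6503,-.0699,.07]]).round(1).tolist(), o["wrist_force"].round(1),np.abs(o["qd"]).max())
for v in(384,390,400,405,410,415): print(v,g[v,285:345].tolist())
E
```

```text
pos [ 0.5671 -0.0624  0.0783] xang 3.078 shift cm [ 0.07 -0.2  -0.02]
pos [ 0.5671 -0.0624  0.0783] xang 3.078 shift cm [-3.94 -0.21 -0.02]
[[313.9, 378.9], [310.2, 431.0]] [ 0.3 -0.3 -2.2] 0.015094618752438496
384 [22, 13, 12, 15, 23, 23, 22, 19, 18, 36, 55, 52, 31, 27, 26, 65, 129, 133, 136, 136, 135, 136, 139, 137, 138, 137, 134, 133, 132, 135, 132, 133, 136, 135, 134, 134, 136, 132, 134, 133, 135, 134, 135, 133, 129, 112, 48, 31, 35, 35, 61, 65, 37, 17, 30, 23, 26, 23, 15, 10]
390 [18, 20, 18, 14, 20, 26, 24, 26, 20, 34, 48, 55, 54, 56, 57, 75, 125, 128, 127, 128, 128, 127, 128, 131, 132, 132, 133, 133, 130, 132, 134, 135, 133, 135, 131, 131, 133, 130, 132, 133, 132, 133, 134, 133, 126, 107, 53, 47, 49, 47, 46, 41, 22, 29, 26, 31, 26, 20, 22, 19]
400 [13, 17, 19, 22, 12, 17, 19, 22, 20, 49, 52, 57, 59, 60, 53, 59, 51, 54, 62, 62, 61, 65, 63, 67, 66, 63, 63, 61, 59, 68, 72, 83, 84, 81, 80, 77, 79, 77, 78, 77, 76, 81, 79, 79, 73, 62, 62, 59, 56, 57, 57, 51, 40, 18, 23, 11, 18, 23, 19, 19]
405 [10, 21, 22, 18, 16, 19, 19, 18, 30, 55, 61, 59, 55, 60, 56, 59, 56, 61, 62, 61, 65, 62, 63, 62, 60, 63, 65, 63, 61, 87, 137, 150, 146, 146, 146, 145, 149, 146, 148, 149, 148, 148, 150, 146, 120, 78, 62, 62, 59, 56, 58, 62, 53, 27, 18, 23, 17, 16, 16, 16]
410 [17, 34, 33, 9, 19, 4, 16, 22, 29, 47, 57, 55, 57, 54, 59, 57, 59, 62, 64, 63, 64, 64, 65, 62, 64, 64, 64, 61, 62, 85, 137, 147, 149, 146, 149, 148, 150, 149, 149, 148, 150, 148, 148, 146, 112, 72, 58, 61, 55, 59, 58, 56, 47, 25, 16, 16, 18, 24, 17, 37]
415 [18, 14, 18, 24, 21, 23, 19, 24, 21, 24, 19, 20, 20, 29, 38, 38, 50, 59, 67, 66, 65, 61, 66, 64, 65, 63, 66, 64, 62, 65, 67, 58, 64, 66, 65, 62, 62, 64, 64, 64, 61, 61, 64, 63, 55, 42, 42, 25, 28, 25, 32, 19, 26, 21, 17, 17, 23, 16, 20, 22]
```

carry_out(steps=[[[0,-0.2,0,0,1],[-0.7,-0.2,0,0,1],[-1.4,-0.2,0,0,1],[-2,-0.2,0,0,1],[-2,-0.2,0,0,1]]])

```text
t: 13.02
tcp_pos: [0.5887, -0.0667, 0.0787]
tcp_rot: [0.001, 0.032, 0.999, -0.0]
wrist_force: [1.0, 0.4, -2.3]
opening: 0.129
grip_force: 49.5
```

carry_out(steps=[[[0,0,0,0,1],[-0.3,0,0,0,1],[-0.6,0,0,0,1],[-0.9,0,0,0,1],[-0.9,0,0,0,1]]])

```text
t: 13.43
tcp_pos: [0.5962, -0.0672, 0.0783]
tcp_rot: [0.0, 0.032, 0.999, -0.0]
wrist_force: [-0.1, -0.1, -1.6]
opening: 0.131
grip_force: 49.5
```

```bash
python3 - <<'E'
from h import *
todo([.6063,-.0670,.0785]); print(telemetry.get_obs()["wrist_force"])
E
```

```text
pos [ 0.5962 -0.0672  0.0783] xang 3.077 shift cm [-1.    0.08 -0.02]
[-0.06818923 -0.12142938 -1.55792702]
```

carry_out(steps=[[[-0.2,0.1,0,0,1],[-0.5,0.1,0,0,1],[-0.8,0.1,0,0,1],[-1,0.1,0,0,1],[-1,0.1,0,0,1]]])

```text
t: 13.85
tcp_pos: [0.6061, -0.0668, 0.0782]
tcp_rot: [0.0, 0.032, 0.999, -0.0]
wrist_force: [-0.5, -0.8, -1.7]
opening: 0.132
grip_force: 49.5
```

carry_out(steps=[[[0,0,0,0,1],[0,0,0,0,1],[0,0,0,0,1],[0,0,0,0,1]]])

```text
t: 14.18
tcp_pos: [0.6054, -0.0668, 0.0781]
tcp_rot: [-0.0, 0.032, 0.999, -0.0]
wrist_force: [0.1, 0.4, -2.1]
opening: 0.131
grip_force: 49.5
```

```bash
python3 - <<'E'
from h import *
todo([.6063,-.0670,.0785]); np.set_printoptions(linewidth=220)
o,c=cam("wrist"); g=cv2.cvtColor(c["frame"],6)
R,p=tool(o); print(wproj(o,c,[p+R@np.array([-.0443,0,.0085]),[.6503,-.0699,.07]]).round(1).tolist(), o["wrist_force"].round(1),np.abs(o["qd"]).max(),R[2].round(4))
for v in(372,376,380,384,388,392,396,400,404): print(v,g[v,290:342].tolist())
t=optics.read_camera("top"); print(proj(t,[[.6503,-.0699,.079]])); gt=cv2.cvtColor(t["frame"],6)
for v in range(197,212): print(v,gt[v,285:322].tolist())
E
```

```text
pos [ 0.6054 -0.0668  0.0781] xang 3.077 shift cm [-0.09 -0.02 -0.04]
[[313.9, 378.9], [313.5, 380.4]] [ 0.1  0.4 -2.1] 0.0018994937910882404 [ 1.e-04 -0.e+00 -1.e+00]
372 [24, 21, 19, 13, 4, 29, 34, 33, 28, 33, 33, 69, 113, 126, 131, 133, 137, 142, 142, 143, 142, 142, 142, 142, 140, 141, 141, 143, 143, 142, 143, 143, 143, 140, 140, 135, 131, 127, 120, 103, 51, 20, 35, 35, 35, 31, 28, 28, 23, 22, 14, 18]
376 [17, 21, 28, 19, 19, 29, 34, 35, 35, 27, 36, 86, 111, 124, 130, 134, 138, 140, 144, 143, 145, 143, 141, 141, 139, 140, 142, 142, 145, 143, 144, 143, 142, 141, 139, 134, 132, 126, 117, 108, 76, 30, 34, 30, 29, 34, 25, 14, 22, 30, 24, 20]
380 [20, 34, 22, 21, 17, 34, 50, 34, 34, 28, 61, 138, 143, 131, 126, 123, 127, 133, 135, 137, 136, 138, 134, 134, 132, 132, 136, 137, 136, 137, 135, 137, 137, 133, 131, 126, 120, 124, 129, 129, 107, 43, 27, 34, 38, 63, 29, 15, 18, 26, 28, 18]
384 [23, 28, 31, 14, 36, 54, 54, 38, 33, 33, 68, 130, 140, 138, 139, 140, 139, 141, 140, 140, 139, 136, 134, 133, 136, 136, 137, 138, 138, 137, 137, 137, 135, 137, 135, 134, 138, 136, 136, 132, 111, 49, 30, 3
[... 3063 characters left out ...]
 140, 141, 144, 144, 148, 149, 150, 150, 154, 154, 153]
208 [61, 60, 56, 59, 58, 63, 60, 63, 61, 65, 65, 62, 65, 62, 60, 61, 61, 62, 64, 59, 62, 59, 65, 80, 90, 107, 111, 133, 144, 145, 147, 152, 150, 151, 153, 153, 155]
209 [65, 63, 63, 62, 65, 67, 64, 61, 71, 65, 64, 64, 66, 65, 68, 65, 64, 60, 61, 61, 59, 58, 58, 62, 64, 68, 67, 90, 112, 134, 148, 150, 151, 154, 153, 154, 155]
210 [65, 65, 71, 66, 69, 61, 68, 74, 84, 72, 69, 69, 66, 66, 67, 70, 69, 68, 68, 68, 64, 65, 60, 61, 61, 60, 53, 56, 67, 95, 107, 126, 152, 153, 154, 154, 154]
211 [69, 67, 70, 68, 69, 59, 61, 72, 77, 66, 61, 73, 73, 68, 73, 71, 69, 72, 66, 67, 68, 69, 61, 67, 62, 62, 60, 58, 60, 56, 56, 81, 108, 126, 153, 155, 156]
```

Seen from the wrist camera, the flap's knuckle (columns 300.5–330.5, centre 315.5) sits midway in the gap (295.7–335.7, centre 315.7). To settle x, I'll feel lightly for the block's face, expected 4–5 mm ahead, then back off 4 mm.

carry_out(steps=[[[-0.15,0,-0.05,0,1],[-0.3,0,-0.05,0,1],[-0.3,0,-0.05,0,1],[-0.3,0,-0.05,0,1],[-0.3,0,-0.05,0,1]]])

```text
t: 14.7
tcp_pos: [0.6085, -0.067, 0.0786]
tcp_rot: [-0.0, 0.032, 0.999, -0.0]
wrist_force: [-0.5, 0.8, -0.8]
opening: 0.132
grip_force: 49.5
```

carry_out(steps=[[[-0.05,0,0,0,1],[-0.1,0,0,0,1],[-0.1,0,0,0,1],[-0.1,0,0,0,1]]])

```text
t: 15.03
tcp_pos: [0.6095, -0.067, 0.0786]
tcp_rot: [-0.0, 0.032, 0.999, -0.0]
wrist_force: [-0.5, 0.1, -0.8]
opening: 0.129
grip_force: 49.5
```

carry_out(steps=[[[-0.05,0,0,0,1],[-0.1,0,0,0,1],[-0.1,0,0,0,1],[-0.1,0,0,0,1]]])

```text
t: 15.37
tcp_pos: [0.6105, -0.0671, 0.0786]
tcp_rot: [0.0, 0.032, 0.999, -0.0]
wrist_force: [-0.6, -0.1, -1.8]
opening: 0.127
grip_force: 49.5
```

Expected contact at about 0.6103; continue by 0.5–1 mm.

carry_out(steps=[[[-0.05,0,0,0,1],[-0.1,0,0,0,1],[-0.1,0,0,0,1],[-0.1,0,0,0,1]]])

```text
t: 15.7
tcp_pos: [0.6107, -0.0671, 0.0785]
tcp_rot: [-0.001, 0.032, 0.999, 0.0]
wrist_force: [-4.8, 0.7, 1.6]
opening: 0.128
grip_force: 49.9
```

carry_out(steps=[[[-0.03,0,0,0,1],[-0.05,0,0,0,1],[-0.05,0,0,0,1],[-0.05,0,0,0,1]]])

```text
t: 16.03
tcp_pos: [0.6108, -0.0671, 0.0785]
tcp_rot: [-0.001, 0.032, 0.999, 0.0]
wrist_force: [-7.0, 0.5, 2.8]
opening: 0.133
grip_force: 50.1
```

Contact at x≈0.6106, so aligned x is 0.6066, in line with the 0.6063 from vision. Backing off.

carry_out(steps=[[[0.3,0,0,0,1],[0.55,0,0,0,1],[0.55,0,0,0,1],[0.55,0,0,0,1],[0.55,0,0,0,1]]])

```text
t: 16.45
tcp_pos: [0.6069, -0.0669, 0.0788]
tcp_rot: [0.0, 0.032, 0.999, -0.0]
wrist_force: [-0.5, -0.3, -1.8]
opening: 0.13
grip_force: 49.6
```

carry_out(steps=[[[0,0,0,0,1],[0,0,0,0,1],[0,0,0,0,1],[0,0,0,0,1],[0,0,0,0,1]]])

```text
t: 16.87
tcp_pos: [0.6065, -0.0669, 0.0786]
tcp_rot: [-0.0, 0.032, 0.999, -0.0]
wrist_force: [0.8, -1.1, -1.7]
opening: 0.131
grip_force: 49.6
```

```bash
python3 - <<'E'
from h import *
todo([.6066,-.0670,.0785])
o,c=cam("wrist"); g=cv2.cvtColor(c["frame"],6); print(o["wrist_force"].round(1),np.abs(o["qd"]).max(),tool(o)[0][2].round(4))
for v in(386,400): print(v,g[v,290:342].tolist())
for u in(305,315,326): print(u,g[388:400,u].tolist())
for u in(270,295,345,355): print(u,g[216:230,u].tolist())
t=optics.read_camera("top"); W=cloud(t); m=t["frame"][190:225,236:266].max(2)<45; print("pad z",np.nanmedian(W[190:225,236:266][m],0))
E
```

```text
pos [ 0.6065 -0.0669  0.0786] xang 3.077 shift cm [-0.01 -0.01  0.01]
[ 0.8 -1.1 -1.7] 0.002571273729484044 [ 0. -0. -1.]
386 [27, 28, 24, 23, 48, 73, 61, 40, 29, 42, 75, 130, 137, 138, 136, 139, 139, 138, 134, 135, 135, 136, 135, 134, 136, 136, 140, 140, 139, 138, 136, 137, 136, 139, 137, 139, 135, 137, 134, 131, 115, 59, 32, 35, 42, 61, 79, 32, 28, 20, 32, 23]
400 [19, 23, 28, 58, 109, 105, 65, 57, 54, 59, 59, 60, 56, 57, 55, 58, 62, 57, 60, 58, 61, 55, 59, 60, 60, 53, 61, 58, 57, 61, 59, 58, 57, 58, 59, 61, 61, 57, 58, 59, 57, 59, 60, 58, 59, 60, 76, 86, 28, 24, 24, 16]
305 [133, 131, 132, 133, 128, 126, 125, 100, 62, 58, 60, 62]
315 [138, 135, 136, 133, 133, 129, 128, 106, 58, 55, 61, 61]
326 [136, 134, 137, 133, 132, 129, 128, 101, 59, 59, 55, 63]
270 [196, 195, 196, 198, 198, 171, 126, 109, 122, 132, 142, 147, 148, 146]
295 [134, 133, 135, 135, 135, 117, 103, 111, 126, 135, 141, 148, 143, 148]
345 [133, 134, 135, 133, 134, 121, 114, 148, 181, 198, 207, 215, 214, 214]
355 [132, 133, 133, 136, 133, 120, 115, 151, 181, 197, 208, 214, 214, 215]
pad z [nan nan nan]
  return np.nanmean(a, axis, out=out, keepdims=keepdims)
```

Centred, level, at rest and free of contact; the flap hasn't moved in the grip. Handing in.

```bash
python3 -c "
from workcell import manip; print(manip.job_done())"
```

```text
the job is handed in; nothing more can be done
None
```

The job is handed in: the lever is held down by its detent, the gap is clear of the pin, and the flap's knuckle is held lined up in the gap, level and not touching the block. It took two presses, because the lever sprang back after the first. My last try to re-measure the lever pad gave no reading; the last views of it showed the pad at 24 mm and the gap clear.

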